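# Undo the left-hand clamp nut of a bench sander and take out the forked rest

### The arm

A 6-joint arm with a two-finger parallel gripper is mounted at the origin on the work surface. World frame = base frame: x ahead of the robot, y to its left, z up, the work surface at z = 0. Lengths are in mm, angles in rad, forces in N, time in s.
With the tool pointing down it reaches from about 275 to 1000 mm from the base axis. Payload 8.4 kg.
Tool frame: the origin (TCP) lies at the centre of the arm's flange, where the gripper is bolted on; the fingertips stand 173 mm ahead of it and the grasp point (between the pads) lies 155 mm ahead of it; z points along the fingers, y is the direction in which the jaws open and shut (so a half turn about z gives the same grasp; the last joint's range is limited). The gripper opens to 85 mm and grips with 20 to 120 N. Pads are 22 mm wide; open, the fingers measure 114 mm over their backs; the gripper's body (76 mm by 85 mm) begins 54 mm behind the grasp point. The pads swing forward as they close: fully open they stand 13 mm farther back than shut.
Start: joints at [-1.186, 0.353, 1.633, -0, 1.155, -0.002], TCP at [235.766, -578.83, 404.681] pointing down, gripper open.
Joint ranges: [-2.63, 2.63], [-0.92, 2.1], [0.06, 2.66], [-1.3, 4.44], [0, 2.69], [-3.02, 3.02]. Speed limits (rad/s): [2.22, 2.22, 2.79, 3.14, 3.14, 3.14].

### API

Orientations are given as [roll, pitch, yaw] about the fixed x, y, z axes, in that order (R = Rz(yaw) Ry(pitch) Rx(roll)).
In Python, from rig import sense, grab_frame, camera_model, sign_off gives the robot as it stands. The module is installed in compiled form; this text tells all that it offers.
- The arm moves only by the tool step_arm, never from a script. Its argument "commands" is a list of rows, each a list of 3 entries, a list of its own where there are three numbers: the shift along the tool's x, y, z in mm, then the turn about the tool's z in rad, then the opening, from 0 (shut) to 1 (fully open). A call has 1 to 20 rows; each row shifts and turns the pose as measured when the row begins, along the tool's axes as they then stand; what a row does not reach is not made up. A row lasts 1/8 s, in which the tool goes at most 62.5 mm and 10.7 degrees, less where a joint would pass 70% of its speed; a pose out of reach is approached as far as the arm can. A call with a gripper value outside its range is refused whole. The fingers move at their own pace and stop on an object; "force" is the grip in N (left out, the last holds). Time passes only in rows, so rows that do not move let the fingers close. It gives the time, the measured TCP pose, the force and the opening at its end, in the units of the state.
- sense(): the state, without advancing time (a new reading comes with each control period).
- grab_frame(name): name is "scene" or "side" or "wrist"; returns the picture (384x512x3 uint8, blue, green, red); there is no depth.
- camera_model(name): a dict with "fx", "fy", "cx", "cy" (pixels), "R" (3x3) and "t" (3): a world point X has camera coordinates R X + t. Camera axes: x right, y down, z forward; pixel columns grow to the right and rows downward; lengths in mm; the calibration is good to about 2 mm. A picture is of the moment at which its call begins: read the wrist's pose just before it. camera_model takes no time and is no camera call; for the wrist camera it gives the pose at the moment of the call.
- sign_off(): hands the job in, once; it reports no verdict.
The state is a dict: "clock": time; "qpos": joint angles; "qvel": joint speeds; "joint_efforts": joint torques, N m; "eef_pos": TCP position; "tcp_rot": TCP orientation; "contact_force": force on the tool from outside, world axes, zero at the start; "wrist_torque": the same for the moment, N m; "opening": opening from 0.0 (shut) to 1.0 (fully open).
Only numpy, scipy, OpenCV 4.12 (cv2) and the standard library are available. Lean on these libraries where they do the work, as an engineer would, in place of code of your own. Each camera call takes 0.05 s, during which the arm holds its last target. There are 200 camera calls.

### The job

Take the forked steel rest off the bench sander: its bar-shaped clamp nut has a left-hand thread, so loosen it by turning clockwise seen from above (begin gently, feel that it eases and never tighten it) until its collar has risen clear of the ridges on the fork; the stud stands in a soft rubber bush, so do not push nut or stud hard sideways. Then draw the rest straight out between its guides until the fork is clear of the stud, without forcing it against nut, bed or guides. Lay it gently, flat with its post up, in the grey parts tray, and leave the other things on the bench where they are.

Things in the scene. Friction and masses are not known exactly. Their poses are not given: they have to be found in the camera images.
- bed (a point): Centre of the steel bed on top of the grey bench sander, 70 mm above the bench, at the middle of the stud's adjusting slot. Axes are the machine's, z up. Guides run along y; the rest is drawn out towards -y, at least 70 mm, until its fork is clear of nut and stud and can be lifted. The stud's axis is at x = 0 but stands anywhere from y = -12 to 12 mm in its slot: find it by touch or sight.
- stud_give (a joint): How far the stud with its nut is pushed along the bed's +y (m) from its rest place, 0 unloaded. It stands in a soft rubber bush, about 3 N per mm, that tears beyond 2 mm (6 N) either way: close on the bar lightly, centre by feel before gripping firmly, and do not pull the rest against the nut.
- nut_turn (a joint): Turn of the clamp nut in rad, growing clockwise seen from above; 0 to 0.06 at the start, collar on the plate; at 0 its bar lies along the bed's x. Left-hand thread: rises 2.2 mm per rad clockwise, collar clears the ridges at 1.75 rad, stop at 4.2 rad, cannot come off. Drag about 0.1 N m all the way; counter-clockwise it soon tightens hard. Stays where it is left.
- post (a point): Centre of the rest's upright steel grip post, 24 mm (x) by 14 mm (y) by 34 mm high, on the plate's centre line, 23 mm above the plate's underside (93 mm above the bench at the start) and 92 mm towards -y from the fork point. Axes are the plate's, at the start those of the bed.
- fork (a point): Point in the rest's slot, 3 mm above the plate's underside, that lies over the bed's centre (within 2 mm) at the start. Axes as the post.
- plate: The loose forked rest, about 200 g, steel: plate 56 mm wide (x), 6 mm thick, y = -105 to 41 mm from this origin (underside, below the fork point). Slot 15 mm wide from y = -22 mm, open at the +y end. Each prong ends in a ridge 4 mm high, y = 29 to 41 mm, which the nut's collar holds back while it is down. Play to the guides about 1 mm a side.
- machine: The bench sander (fixed); origin on the bench under the bed's centre, axes as the bed. Bed 85 mm in x, y = -85 to 60 mm. Guides: two ribs 8 mm high, x = 29 to 39 and -39 to -29 mm, y = -45 to 55 mm. Clamp nut on the stud, dark steel: cross-bar 70 mm long, 14 mm thick, 18 mm high, centre 109 mm above the bench when seated, on a neck 13 mm and a collar 30 mm across. Disc, motor: x over 100 mm, 145 mm high.
- tray: Grey open parts tray, 160 (x) by 210 (y) by 30 mm high, walls and floor 5 mm, fixed; origin is the centre of its underside.
- screwdriver: Bystander: a screwdriver lying on the bench near the robot; origin at its underside
- spanner: Bystander: an open spanner lying on the bench; origin at its underside
- hammer: Bystander: a hammer lying on the bench; origin at its underside
- jar: Bystander: a closed jar, 66 mm across, 100 mm high; origin at its underside
- tub: Bystander: an open white tub, 104 mm across, 100 mm high; origin at its underside
- cap0: Bystander: a bottle cap, 38 mm across, 15 mm high; origin at its underside
- cap1: Bystander: a bottle cap, 38 mm across, 15 mm high; origin at its underside
- cap2: Bystander: a bottle cap, 38 mm across, 15 mm high; origin at its underside
Not all that is in view belongs to the job. Leave any yellow look-alike of the plate alone.

How it is judged (in metres and radians):
On the way, in this order (a step that is already met when the one before it is completed fails the run):
1. the nut has been turned clockwise until its collar is clear of the ridges (1.75 rad) (value of joint nut_turn above 1.75 rad), for 0.2 s.
2. the rest has been drawn out clear of the stud (65 mm) (horizontal distance between fork and bed above 0.065 m), for 0.1 s.
At the end, for the whole second after the job is handed in: the rest lies flat (within 0.12 rad), post up and still, on the floor of the tray and within its walls; the nut is still at least 1.7 rad loose (x of fork in the frame of tray between -0.085 and 0.085 m and y of fork in the frame of tray between -0.105 and 0.105 m and x of post in the frame of tray between -0.085 and 0.085 m and y of post in the frame of tray between -0.105 and 0.105 m and z of fork in the frame of tray below 0.018 m and angle between plate's own z axis and vertical below 0.12 rad and linear speed of plate below 0.02 m/s and value of joint nut_turn above 1.7 rad); the robot touches nothing.
It fails at once if the nut is tightened further (more than 0.15 rad counter-clockwise of zero) (value of joint nut_turn below -0.15 rad).
It fails at once if the stud is pushed more than 2 mm sideways in its rubber bush, by the gripper or by the rest (value of joint stud_give above 0.002 m or value of joint stud_give below -0.002 m).
It fails at once if the rest is forced against the bed or guides (over 20 N) (contact force between plate and machine above 20 N).
It fails at once if the rest is banged or pressed onto the tray (over 60 N) (contact force between plate and tray above 60 N).
It fails at once if another thing on the bench is moved by more than 30 mm (distance of any of screwdriver, spanner, hammer, jar, tub, cap0, cap1, cap2 from where it was at the start of the episode above 0.03 m).
It also fails if it takes over 72 s, if anything falls off the work surface, if the arm or the gripper's body presses on something with over 40 N, if the wrist force passes 120 N, or if a joint passes its speed limit or range.

## Working session

There is one attempt and no reset: what is moved stays moved. The work goes in short steps, Python scripts to look and compute and a tool call to move; the robot and the scene stay as the last step left them, time stands still between calls to the robot, and variables do not carry over. Pictures are saved under pics/ and viewed, about 8 in all and at most 12, crops included, and the job is handed in when it is done.

Besides the shell and the picture viewer there is one more tool, called after "Emit:" as a command line: name --argument value ..., lists and objects as JSON in quotes. step_arm: Moves the arm, as the interface text tells. Its arguments: {"type":"object","properties":{"commands":{"type":"array","items":{"type":"array"}},"force":{"type":"number"}},"required":["commands"]}

```bash
mkdir -p pics
cat > h.py <<'E'
import numpy as np, cv2
from rig import sense, grab_frame, camera_model, sign_off
def ray(m,u,v):
    R=np.array(m['R']);t=np.array(m['t']);d=R.T@np.array([(u-m['cx'])/m['fx'],(v-m['cy'])/m['fy'],1]);return -R.T@t,d
def onz(m,u,v,z):
    c,d=ray(m,u,v);return c+d*(z-c[2])/d[2]
def proj(m,X):
    p=np.array(m['R'])@np.array(X,float)+np.array(m['t']);return np.array([m['fx']*p[0]/p[2]+m['cx'],m['fy']*p[1]/p[2]+m['cy']])
E
python3 - <<'E'
from h import *
import json
s=sense();print(s)
for n in('scene','side','wrist'):
    m=camera_model(n);im=grab_frame(n);cv2.imwrite(f'pics/{n}0.png',im);print(n,m)
    json.dump({k:np.array(v).tolist() for k,v in m.items()},open(f'{n}0.json','w'))
a=[cv2.imread(f'pics/{n}0.png') for n in('scene','side')]
cv2.imwrite('pics/a.png',cv2.resize(np.vstack(a),None,fx=.78,fy=.78) if 0 else a[0])
E
```

```text
{'clock': 0.0, 'qpos': array([-1.18637271e+00,  3.53644005e-01,  1.63415620e+00,  1.91639177e-05,
        1.15516838e+00, -2.38666284e-03]), 'qvel': array([-1.09115482e-03,  7.16797246e-04,  1.26983972e-03,  2.31724631e-05,
        2.15956650e-04, -8.75260129e-05]), 'joint_efforts': array([ 1.98450376e-03, -6.05258274e+01, -3.42064512e+01,  1.22504312e-04,
        9.22589796e-03,  2.73999353e-05]), 'eef_pos': array([ 235.6932685 , -578.59672632,  403.95465167]), 'tcp_rot': array([-3.14021677e+00, -2.08055127e-05,  3.86802511e-01]), 'contact_force': array([-0.8472476 ,  0.54261521, -0.60850806]), 'wrist_torque': array([-0.02416642, -0.02602274, -0.07484969]), 'opening': 1.0017974438125732}
scene {'fx': 412.0025235546154, 'fy': 412.0025235546154, 'cx': 252.3189208793911, 'cy': 189.43341895182928, 'R': array([[-0.65087   ,  0.7591548 ,  0.00722749],
       [ 0.53007473,  0.4612397 , -0.71153266],
       [-0.54349704, -0.45928415, -0.70261586]]), 't': array([ 309.28406622, -225.20428956, 1738.22872374])}
side {'fx': 392.48113108652586, 'fy': 392.48113108652586, 'cx': 246.34654553874142, 'cy': 195.1725958751244, 'R': array([[-0.9928217 , -0.11894919, -0.01249649],
       [-0.06157056,  0.59786959, -0.79922526],
       [ 0.10253847, -0.79271877, -0.60090167]]), 't': array([ 469.40106198,   88.39591419, 1057.60905552])}
wrist {'fx': 268.1267688500445, 'fy': 268.1267688500445, 'cx': 255.03065769949563, 'cy': 194.99413269436204, 'R': array([[ 0.37679325, -0.92629666, -0.00116139],
       [-0.88454675, -0.36018209,  0.2963881 ],
       [-0.27496162, -0.11064973, -0.95506688]]), 't': array([-624.77022347,  -38.04757339,  379.63530466])}
```

View pics/scene0.png

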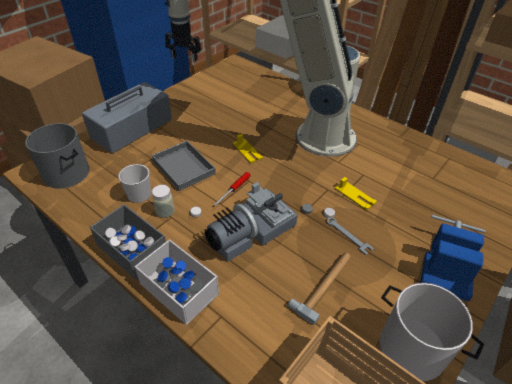

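View pics/side0.png

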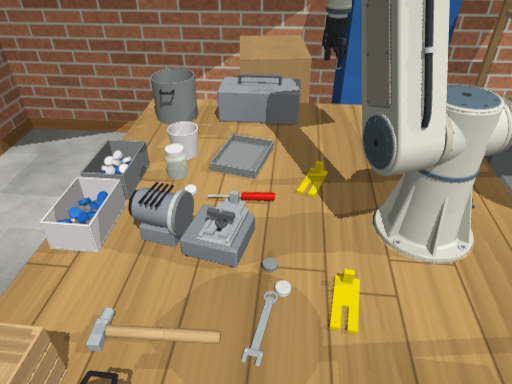

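The scene view shows the sander at about (255,217), the empty grey tray at (183,165), and two yellow look-alikes at (247,149) and (355,193). The side view shows the sander bed and nut at (222,225) and the tray at (243,155). The steel rest on the sander is the one meant; the yellow ones are decoys. I'll enlarge to confirm.

Run:
```python
import cv2,numpy as np
a=cv2.imread('pics/side0.png')[180:270,175:275];b=cv2.imread('pics/scene0.png')[175:265,205:305]
f=lambda i:cv2.resize(i,(600,540),interpolation=cv2.INTER_CUBIC)
cv2.imwrite('pics/c1.png',f(a));cv2.imwrite('pics/c2.png',f(b))
```

```text
(no output)
```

View pics/c1.png

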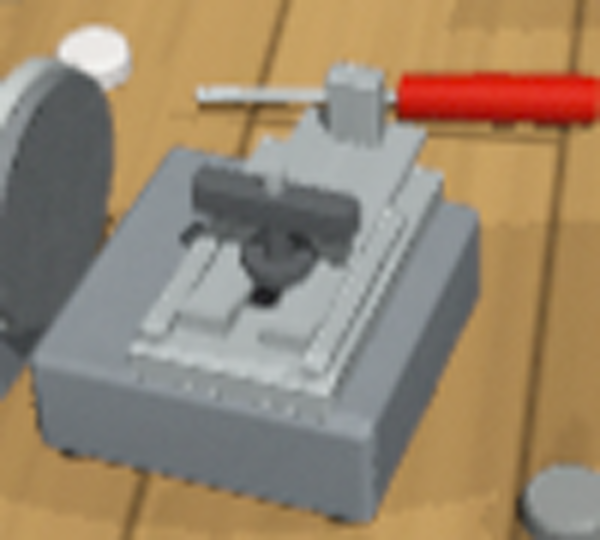

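View pics/c2.png

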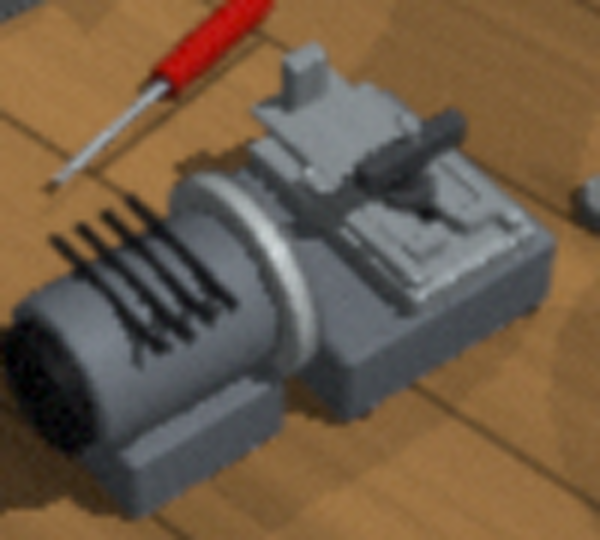

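Confirmed: the crops show the unpainted rest clamped on the sander. The post top is at crop (356,72) in the side view and (305,55) in the scene view. The nut bar is at about (276,190) and (412,150). Next I'll compute positions.

Run:
```python
from h import *
M={n:camera_model(n) for n in('side','scene')}
off={'side':(175,180),'scene':(205,175)}
def P(n,u,v,z): o=off[n]; return onz(M[n],u/6+o[0]-.4,v/6+o[1]-.4,z)[:2].round(1)
print('post',P('side',356,72,110),P('scene',306,55,110))
print('bar c',P('side',276,183,118),P('scene',412,140,118))
print('bar ends side',P('side',196,172,118),P('side',358,200,118),'scene',P('scene',362,172,118),P('scene',460,115,118))
# rest/bed corners +y end of bed top z=70
print('bed corners',[P('side',u,v,70) for u,v in((35,362),(375,437),(478,215),(175,150))])
print('bed scene',[P('scene',u,v,70) for u,v in((350,360),(552,240))])
for n in M:
    im=cv2.imread(f'pics/{n}0.png'); g=cv2.cvtColor(im,cv2.COLOR_BGR2HSV)
    k=((g[...,1]<70)&(g[...,2]>60)).astype('uint8')
    seed={'side':(243,155),'scene':(183,165)}[n]
    _,L=cv2.connectedComponents(k); c=(L==L[seed[1],seed[0]]).astype('uint8')
    print(n,c.sum())
    cs,_=cv2.findContours(c,0,2); cc=max(cs,key=cv2.contourArea); h=cv2.convexHull(cc)
    a=cv2.approxPolyDP(h,4,True)[:,0]; print([(p.tolist(),onz(M[n],*p,30)[:2].round(0).tolist(),onz(M[n],*p,0)[:2].round(0).tolist()) for p in a])
```

```text
post [499.5  35.2] [503.9  38. ]
bar c [518.8 123.3] [523.1 127.8]
bar ends side [552.1 119.7] [484.6 130.4] scene [558.6 122.6] [491.5 135.6]
bed corners [array([607.1, 185.7]), array([467.7, 212.3]), array([442.3,  77.6]), array([579.7,  47.1])]
bed scene [array([629.2, 174.3]), array([494.5, 203.7])]
side 1942
[([232, 134], [576.0, -422.0], [585.0, -478.0]), ([273, 140], [424.0, -392.0], [427.0, -446.0]), ([254, 178], [466.0, -148.0], [471.0, -191.0]), ([210, 169], [611.0, -184.0], [622.0, -229.0]), ([210, 161], [620.0, -231.0], [631.0, -278.0])]
scene 1576
[([187, 141], [432.0, -384.0], [407.0, -415.0]), ([215, 173], [495.0, -166.0], [472.0, -190.0]), ([179, 190], [642.0, -199.0], [624.0, -224.0]), ([152, 155], [581.0, -422.0], [561.0, -453.0])]
```

Emit:
step_arm --commands '[[[44,-45.4,0],0,1],[[44,-45.4,0],0,1],[[44,-45.4,0],0,1],[[44,-45.4,0],0,1],[[44,-45.4,0],0,1],[[44,-45.4,0],0,1],[[44,-45.4,0],0,1],[[44,-45.4,0],0,1],[[44,-45.4,0],0,1],[[44,-45.4,0],0,1],[[44,-45.4,0],0,1],[[44,-45.4,0],0,1]]'

```text
clock: 1.65
eef_pos: [516.2, 118.0, 404.0]
tcp_rot: [3.14, -0.003, 0.38]
contact_force: [1.0, 0.3, 0.6]
opening: 1.002
```

Emit:
step_arm --commands '[[[0,0,0],-0.18,1],[[0,0,0],-0.18,1],[[0,0,0],-0.18,1],[[0,0,0],-0.18,1],[[0,0,0],-0.18,1],[[0,0,0],-0.18,1],[[0,0,0],-0.18,1],[[0,0,0],-0.18,1],[[0,0,0],-0.18,1],[[0,0,0],-0.18,1],[[0,0,0],-0.18,1],[[0,0,0],-0.18,1],[[0,0,0],-0.18,1],[[0,0,0],-0.18,1]]'

```text
clock: 3.4
eef_pos: [515.8, 123.2, 400.5]
tcp_rot: [-3.14, -0.002, 2.988]
contact_force: [-1.1, 1.1, 0.3]
opening: 0.999
```

Emit:
step_arm --commands '[[[-4.6,2.7,35],0.02,1],[[0,0,35],0.02,1],[[0,0,0],0,1]]'

```text
clock: 3.78
eef_pos: [520.8, 125.2, 329.4]
tcp_rot: [-3.14, -0.001, 2.951]
contact_force: [1.3, 0.2, 0.1]
opening: 1.0
```

Run:
```python
from h import *
import json
m=camera_model('wrist');s=sense();im=grab_frame('wrist');cv2.imwrite('pics/w1.png',im)
json.dump({k:np.array(v).tolist() for k,v in m.items()},open('w1.json','w'))
print(s['eef_pos'],s['tcp_rot'],s['contact_force'],s['qpos'])
cv2.imwrite('pics/w1b.png',cv2.resize(im,(800,600),interpolation=cv2.INTER_CUBIC))
```

```text
[520.84515372 125.21014543 329.37402671] [-3.14031942e+00 -1.24143329e-03  2.95063758e+00] [1.30684536 0.19272359 0.12469125] [ 2.33326333e-01  3.03915986e-01  1.89389071e+00 -8.00837239e-04
  9.45441621e-01 -1.14604637e+00]
```

View pics/w1b.png

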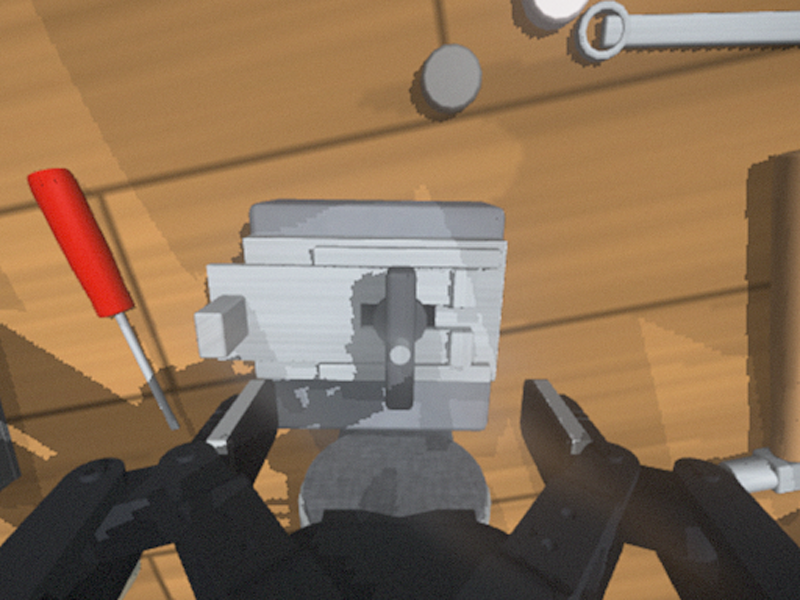

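The wrist view shows the bar upright in the picture, edges at columns 386–414, stud tip at (400,355) at 800x600 scale. The post top is at about (212,334), with the bed, guides and prong ridges to the right.

Run:
```python
from h import *
import json
m=json.load(open('w1.json'));im=cv2.imread('pics/w1.png');g=cv2.cvtColor(im,cv2.COLOR_BGR2GRAY).astype(float)
k=1.5625
L=[];R=[]
for v in range(198,260,4):
    d=np.diff(cv2.GaussianBlur(g,(1,3),0)[v,236:276]);
    l=np.argmin(d[:15]);r=15+np.argmax(d[15:]);print(v,l+236.5,r+236.5,g[v,244:270:3].astype(int))
def P(u,v,z): return onz(m,u/k-.3,v/k-.3,z)[:2].round(1)
print('stud',P(400,355,119)); print('top ends',P(400,302,118),P(400,409,118))
print('edges z118',P(386,405,118),P(414,405,118),P(386,310,118),P(414,310,118))
print('post top',P(212,334,110),[P(u,v,110) for u,v in((196,312),(228,312),(226,357),(200,357))])
print('plate top edge',P(207,266,76),P(440,267,76),'guide outer top',P(244,237,78),P(507,240,78),'guide far',P(258,380,78),P(490,380,78))
```

```text
198 243.5 266.5 [ 86  92 110 115 117 115 113 101 108]
202 236.5 266.5 [ 91  90 112 116 118 115 115 102 105]
206 236.5 266.5 [ 94  96 112 113 119 116 113  99 104]
210 239.5 271.5 [ 99 100 116 121 121 119 116 104 107]
214 241.5 269.5 [110 105 119 122 123 119 121 109 111]
218 244.5 265.5 [132 108 122 132 144 148 121 121 183]
222 246.5 264.5 [135 104 116 186 197 171 128 152 177]
226 246.5 264.5 [136 100 188 192 190 187 165 147 177]
230 246.5 264.5 [133  99 148 189 191 190 117 154 176]
234 245.5 265.5 [133  99 117 115 120 116 117 134 155]
238 246.5 264.5 [123  89 111 117 121 115 114 148 168]
242 246.5 264.5 [129  86 110 111 121  89  86 156 180]
246 250.5 264.5 [ 92  81 101  93  83  85  86 132 143]
250 246.5 264.5 [ 85  69  80  82  78  80  82 138 143]
254 246.5 264.5 [ 87  77  78  78  81  79  78 133 142]
258 246.5 263.5 [137  67  77  78  75  74  70 158 156]
stud [525.2 124.2]
top ends [500.2 129. ] [553.8 118.7]
edges z118 [550.4 112.4] [552.9 125.8] [502.7 122.1] [505.1 134.5]
post top [501.2  36.6] [array([489.1,  32.8]), array([492. ,  47.6]), array([514. ,  39.5]), array([511.6,  27. ])]
plate top edge [472.9  28.1] [497.3 151.7] guide outer top [461.5  53.2] [489.3 188.5] guide far [543.   36.4] [568.6 169.3]
```

Emit:
step_arm --commands '[[[1.3,0,20],0.006,0.5],[[0,0,22],0,0.5],[[0,0,22],0,0.4],[[0,0,0],0,0.3],[[0,0,0],0,0.3]]' --force 20

```text
clock: 4.45
eef_pos: [524.2, 126.5, 273.9]
tcp_rot: [3.137, 0.011, 2.946]
contact_force: [0.2, -0.6, -0.2]
opening: 0.3
```

Run:
```python
from h import *
import json
m=camera_model('wrist');s=sense();im=grab_frame('wrist');cv2.imwrite('pics/w2.png',im)
json.dump({k:np.array(v).tolist() for k,v in m.items()},open('w2.json','w'))
print(s['eef_pos'],s['tcp_rot'],s['contact_force'],s['opening'])
for X in ((519.5,125.4,118),(519.5-34*.19-7*.19,0,118)): print(proj(m,X))
cv2.imwrite('pics/w2b.png',cv2.resize(im[150:384,130:390],(800,720)[:1]+(600,) if 0 else (660,594),interpolation=cv2.INTER_CUBIC))
```

```text
[524.2366262  126.50162476 273.92844222] [3.13702115 0.01148961 2.94624368] [ 0.24993246 -0.58774985 -0.23585626] 0.2998143783517249
[250.48667439 250.39471441]
[ 19.45268747 278.52817605]
```

View pics/w2b.png

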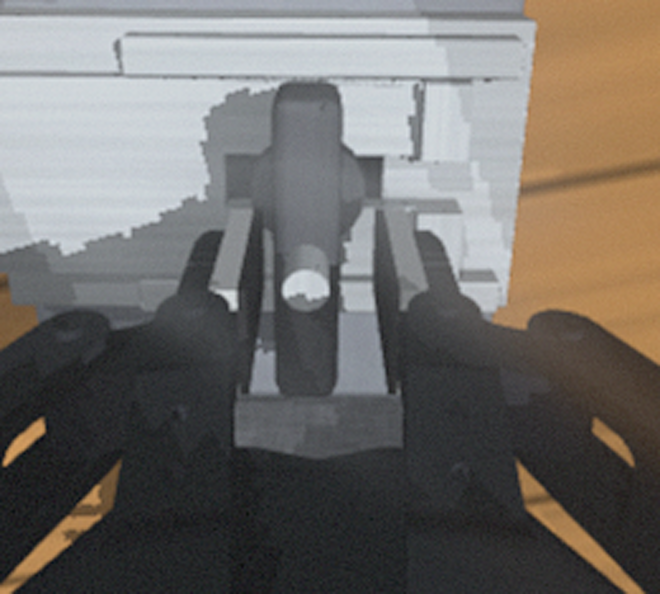

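The close view shows the bar between the pads (bar 273–342, pad inner faces about 262 and 380), so the gripper is a little too far to the right (+y). I'll compute the offset after a settling row.

Emit:
step_arm --commands '[[[0,0,0],0,0.3],[[0,0,0],0,0.3]]'

```text
clock: 4.75
eef_pos: [524.8, 126.6, 275.8]
tcp_rot: [3.136, 0.014, 2.946]
contact_force: [-0.3, -0.6, -0.5]
opening: 0.299
```

```bash
cat >> h.py <<'E'
from scipy.spatial.transform import Rotation as Ro
def gp(s,L=155):
    R=Ro.from_euler('xyz',s['tcp_rot']).as_matrix();return R,s['eef_pos']+L*R[:,2]
def rep():
    s=sense();R,g=gp(s);print('t',round(s['clock'],2),'tcp',s['eef_pos'].round(1),'gp',g.round(1),'rot',s['tcp_rot'].round(4),'op',round(s['opening'],4),'F',s['contact_force'].round(2),'Ftool',(R.T@s['contact_force']).round(2),'T',(R.T@s['wrist_torque']).round(3))
E
python3 - <<'E'
from h import *
import json
m=json.load(open('w2.json'))
f=lambda u,v,z:onz(m,130+u*.394-.3,150+v*.394-.3,z).round(1)
print('bar118',f(273,300,118),f(342,300,118),f(275,380,118),f(338,380,118),'far end',f(307,395,118),'near',f(307,83,118),f(307,100,118))
rep()
E
```

```text
bar118 [528.4 116.4 118. ] [531.3 130.6 118. ] [548.2 112.5 118. ] [551. 126. 118.] far end [553.5 118.6 118. ] near [483.6 132.8 118. ] [486.8 132.1 118. ]
t 4.75 tcp [524.8 126.6 275.8] gp [527.1 127.1 120.8] rot [3.1359 0.014  2.9464] op 0.2987 F [-0.32 -0.57 -0.51] Ftool [ 0.21 -0.62  0.5 ] T [-0.009 -0.007  0.007]
```

Emit:
step_arm --commands '[[[7.7,-2.9,0],0,0.3],[[0,0,5],0,0.3],[[0,0,5],0,0.3],[[0,0,0],0,0.3]]'

```text
clock: 5.25
eef_pos: [515.9, 125.1, 265.0]
tcp_rot: [3.136, 0.014, 2.946]
contact_force: [0.2, 0.1, 0.6]
opening: 0.299
```

```bash
python3 -c "
from h import *
rep()"
```

```text
t 5.25 tcp [515.9 125.1 265. ] gp [518.2 125.6 110. ] rot [3.136  0.0138 2.9463] op 0.2994 F [0.2  0.08 0.6 ] Ftool [-0.19  0.12 -0.59] T [0.071 0.048 0.037]
```

Emit:
step_arm --commands '[[[0,0,0],0,0.25],[[0,0,0],0,0.22],[[0,0,0],0,0.2],[[0,0,0],0,0.2]]'

```text
clock: 5.75
eef_pos: [516.2, 125.2, 265.0]
tcp_rot: [3.136, 0.014, 2.946]
contact_force: [0.2, 0.5, -0.6]
opening: 0.201
```

```bash
python3 -c "
from h import *
rep()
for i in range(4): grab_frame('wrist'); rep()"
```

```text
t 5.75 tcp [516.2 125.2 265. ] gp [518.5 125.7 110. ] rot [3.1359 0.0139 2.9463] op 0.2005 F [ 0.18  0.46 -0.61] Ftool [-0.08  0.48  0.61] T [0.022 0.007 0.028]
t 5.8 tcp [516.2 125.2 265. ] gp [518.5 125.6 110. ] rot [3.1359 0.0139 2.9463] op 0.2 F [-0.14  0.36  0.02] Ftool [ 0.2   0.33 -0.02] T [ 0.026 -0.027  0.041]
t 5.85 tcp [516.2 125.2 265. ] gp [518.4 125.6 110. ] rot [3.136  0.0138 2.9463] op 0.1998 F [-0.46 -0.34  1.11] Ftool [ 0.37 -0.42 -1.12] T [-0.036  0.001  0.025]
t 5.9 tcp [516.2 125.2 265. ] gp [518.4 125.6 110. ] rot [3.136  0.0138 2.9463] op 0.1978 F [-0.42  0.34 -0.45] Ftool [0.48 0.25 0.45] T [ 0.006 -0.004  0.064]
t 5.95 tcp [516.2 125.2 264.9] gp [518.4 125.6 109.9] rot [3.136  0.0137 2.9463] op 0.1996 F [ 0.32  0.16 -0.24] Ftool [-0.28  0.21  0.25] T [0.014 0.028 0.016]
```

Emit:
step_arm --commands '[[[0,0,0],0,0.185],[[0,0,0],0,0.18]]'

```text
clock: 6.2
eef_pos: [516.2, 125.2, 265.0]
tcp_rot: [3.136, 0.014, 2.946]
contact_force: [0.1, -0.2, 0.4]
opening: 0.181
```

```bash
cat >> h.py <<'E'
def feel(n=5):
    fs=[]
    for i in range(n):
        grab_frame('wrist');s=sense();R,g=gp(s);fs.append(np.r_[R.T@s['contact_force'],R.T@s['wrist_torque']])
    print('mean Ftool',np.mean(fs,0).round(2));rep()
E
python3 -c "
from h import *
feel()"
```

```text
mean Ftool [ 0.14  0.18  0.15 -0.    0.03  0.  ]
t 6.45 tcp [516.2 125.2 265. ] gp [518.4 125.6 110. ] rot [3.136  0.0138 2.9464] op 0.176 F [ 0.15  1.35 -0.4 ] Ftool [0.12 1.35 0.4 ] T [-0.02   0.025  0.053]
```

Emit:
step_arm --commands '[[[0,0,0],0,0.17],[[0,0,0],0,0.17]]'

```text
clock: 6.7
eef_pos: [516.2, 125.2, 264.9]
tcp_rot: [3.136, 0.014, 2.946]
contact_force: [0.9, -0.2, -0.7]
opening: 0.17
```

```bash
python3 -c "
from h import *
feel(6)"
```

```text
mean Ftool [ 0.11 -0.09  0.24 -0.    0.01  0.02]
t 7.0 tcp [516.2 125.2 265. ] gp [518.4 125.7 110. ] rot [3.1359 0.0138 2.9463] op 0.1697 F [-0.31 -1.13 -0.37] Ftool [ 0.09 -1.17  0.36] T [0.034 0.017 0.019]
```

Emit:
step_arm --commands '[[[0,0,0],0,0.162],[[0,0,0],0,0.162]]'

```text
clock: 7.25
eef_pos: [516.2, 125.2, 265.0]
tcp_rot: [3.136, 0.014, 2.946]
contact_force: [-0.5, 0.4, -0.8]
opening: 0.164
```

```bash
python3 -c "
from h import *
feel(6)"
```

```text
mean Ftool [ 0.19  0.43 -0.37 -0.01  0.01  0.06]
t 7.55 tcp [516.2 125.2 265. ] gp [518.4 125.7 110. ] rot [3.1359 0.0138 2.9462] op 0.1689 F [ 0.28 -0.03  0.5 ] Ftool [-0.29  0.03 -0.49] T [-0.033 -0.019  0.022]
```

Emit:
step_arm --commands '[[[0,0,0],0,0.15],[[0,0,0],0,0.15]]'

```text
clock: 7.8
eef_pos: [516.2, 125.2, 265.0]
tcp_rot: [3.136, 0.014, 2.946]
contact_force: [-0.3, 0.4, 0.4]
opening: 0.159
```

```bash
python3 -c "
from h import *
feel(6)"
```

```text
mean Ftool [ 0.11  0.01 -0.52 -0.    0.05  0.11]
t 8.1 tcp [516.2 125.2 265. ] gp [518.5 125.7 110. ] rot [3.1359 0.0139 2.9462] op 0.1583 F [-0.44  0.41  0.37] Ftool [ 0.51  0.32 -0.38] T [0.053 0.05  0.111]
```

Both pads touch with no side force (Fy ≈ 0). There is a moment of +0.11 N m, so the bar sits slightly further clockwise than the tool. I'll start the clockwise turn gently.

Emit:
step_arm --commands '[[[0,0,0],0.03,0.15],[[0,0,0],0.02,0.14],[[0,0,0],0,0.13]]' --force 25

```text
clock: 8.48
eef_pos: [516.2, 125.3, 265.1]
tcp_rot: [3.135, 0.014, 2.893]
contact_force: [0.2, 0.6, 1.5]
opening: 0.163
```

```bash
python3 -c "
from h import *
feel(6)"
```

```text
mean Ftool [ 0.65 -0.02 -1.34 -0.    0.08 -0.09]
t 8.78 tcp [516.2 125.2 265.1] gp [518.5 125.7 110.1] rot [3.1352 0.0136 2.8935] op 0.1604 F [-0.87  0.03  1.51] Ftool [ 0.83 -0.17 -1.53] T [-0.029  0.125 -0.121]
```

Emit:
step_arm --commands '[[[0,0,0],0,0.1],[[0,0,-0.2],0.06,0.1],[[0,0,-0.2],0.08,0.1],[[0,0,0],0,0.1]]' --force 30

```text
clock: 9.28
eef_pos: [516.2, 125.4, 265.5]
tcp_rot: [3.133, 0.013, 2.751]
contact_force: [0.2, 0.2, 0.6]
opening: 0.155
```

```bash
python3 -c "
from h import *
feel(5)"
```

```text
mean Ftool [ 0.85  1.1  -0.82 -0.06  0.1   0.03]
t 9.53 tcp [516.2 125.3 265.4] gp [518.5 125.8 110.5] rot [3.1331 0.0126 2.7512] op 0.1572 F [-0.57  0.74  1.58] Ftool [ 0.79  0.48 -1.59] T [-0.062  0.115  0.064]
```

Emit:
step_arm --commands '[[[0,0,-0.2],0.1,0.1],[[0,0,-0.2],0.1,0.1],[[0,0,-0.2],0.1,0.1],[[0,0,0],0,0.1]]'

```text
clock: 10.02
eef_pos: [516.4, 125.6, 266.1]
tcp_rot: [3.129, 0.01, 2.446]
contact_force: [-0.5, 1.2, 1.2]
opening: 0.157
```

```bash
cat >> h.py <<'E'
def mach(n=5):
    f=[]
    for i in range(n): grab_frame('wrist');f.append(sense()['contact_force'])
    f=np.mean(f,0);print('machine Fx,Fy,Fz on tool',round(f[0]*.981-f[1]*.195,2),round(f[0]*.195+f[1]*.981,2),f[2].round(2))
    s=sense();rep();print('turned',2.95-s['tcp_rot'][2] if s['tcp_rot'][2]>0 else 2.95-s['tcp_rot'][2])
E
python3 -c "
from h import *
mach(5)"
```

```text
machine Fx,Fy,Fz on tool 0.03 1.57 0.56
t 10.28 tcp [516.4 125.6 266.1] gp [518.8 126.1 111.2] rot [3.129  0.0098 2.4468] op 0.1638 F [1.14 1.96 0.08] Ftool [ 0.37  2.24 -0.06] T [-0.133  0.18   0.025]
turned 0.5031804447485926
```

Emit:
step_arm --commands '[[[0.2,0.35,-0.2],0.1,0.1],[[0,0,-0.2],0.1,0.1],[[0,0,-0.2],0.1,0.1],[[0,0,0],0,0.1]]'

```text
clock: 10.78
eef_pos: [516.7, 126.0, 266.8]
tcp_rot: [3.126, 0.006, 2.144]
contact_force: [0.8, 2.4, 0.8]
opening: 0.158
```

```bash
python3 -c "
from h import *
mach(5)"
```

```text
machine Fx,Fy,Fz on tool -0.28 2.05 0.85
t 11.03 tcp [516.7 125.9 266.8] gp [519.3 126.4 111.8] rot [3.1261 0.0062 2.1437] op 0.155 F [0.2  1.68 0.79] Ftool [ 1.3   1.09 -0.78] T [-0.09   0.204  0.066]
turned 0.8063382493780082
```

Emit:
step_arm --commands '[[[0.45,0.4,0],0,0.1],[[0.1,0.1,-0.2],0.1,0.1],[[0.1,0.1,-0.2],0.1,0.1],[[0,0,-0.2],0.1,0.1],[[0,0,0],0,0.1]]'

```text
clock: 11.65
eef_pos: [517.2, 126.6, 267.5]
tcp_rot: [3.124, 0.003, 1.84]
contact_force: [0.5, 0.9, 1.0]
opening: 0.161
```

```bash
python3 -c "
from h import *
mach(5)"
```

```text
machine Fx,Fy,Fz on tool 0.1 1.7 0.81
t 11.9 tcp [517.2 126.6 267.5] gp [519.9 126.9 112.5] rot [3.1244e+00 2.5000e-03 1.8405e+00] op 0.1568 F [-0.47  1.7   0.59] Ftool [ 1.77  0.01 -0.6 ] T [-0.013  0.037  0.045]
turned 1.1094747743628723
```

Emit:
step_arm --commands '[[[0.55,0.25,0],0,0.1],[[0.1,0.1,-0.2],0.1,0.1],[[0.1,0,-0.2],0.1,0.1],[[0,0,-0.2],0.1,0.1],[[0,0,0],0,0.1]]'

```text
clock: 12.52
eef_pos: [517.7, 127.1, 268.1]
tcp_rot: [3.123, -0.002, 1.537]
contact_force: [0.7, 1.0, 1.0]
opening: 0.158
```

```bash
python3 -c "
from h import *
mach(5)"
```

```text
machine Fx,Fy,Fz on tool 0.95 0.66 0.34
t 12.78 tcp [517.7 127.1 268.2] gp [520.5 127.2 113.2] rot [ 3.1234e+00 -1.6000e-03  1.5373e+00] op 0.1561 F [1.48 0.54 0.31] Ftool [ 0.59  1.47 -0.28] T [ 0.019 -0.027  0.039]
turned 1.4127368726971428
```

Emit:
step_arm --commands '[[[0.2,0.1,-0.2],0.1,0.1],[[0,0,-0.2],0.1,0.1],[[0,0,-0.2],0.1,0.1],[[0,0,-0.2],0.1,0.1],[[0,0,0],0,0.1]]'

```text
clock: 13.4
eef_pos: [518.3, 127.1, 269.0]
tcp_rot: [3.124, -0.009, 1.132]
contact_force: [0.7, 0.6, 0.5]
opening: 0.159
```

```bash
python3 -c "
from h import *
mach(5)"
```

```text
machine Fx,Fy,Fz on tool 1.39 0.43 0.94
t 13.65 tcp [518.3 127.1 269. ] gp [521.3 127.1 114.1] rot [ 3.1239 -0.0087  1.1326] op 0.1594 F [1.13 0.53 1.43] Ftool [ 0.98  0.82 -1.41] T [-0.041 -0.119 -0.016]
turned 1.8174188256916768
```

Emit:
step_arm --commands '[[[0,0,-0.2],0.1,0.1],[[0,0,-0.2],0.1,0.1],[[0,0,-0.2],0.1,0.1],[[0,0,-0.2],0.1,0.1],[[0,0,0],0,0.1]]'

```text
clock: 14.28
eef_pos: [518.8, 126.9, 269.9]
tcp_rot: [3.127, -0.015, 0.728]
contact_force: [2.8, 0.1, 0.1]
opening: 0.161
```

```bash
python3 -c "
from h import *
mach(5)"
```

```text
machine Fx,Fy,Fz on tool 1.71 -0.19 0.68
t 14.53 tcp [518.7 126.9 269.9] gp [522.  126.8 115. ] rot [ 3.1273 -0.0155  0.728 ] op 0.1581 F [2.01 0.46 0.86] Ftool [ 1.82  1.   -0.81] T [-0.127 -0.147  0.05 ]
turned 2.221976751708629
```

Emit:
step_arm --commands '[[[0,0,0],0,0.2],[[0,0,0],0,0.3],[[0,0,0],0,0.35],[[0,0,-25],0,0.35],[[0,0,-40],0,0.35],[[0,0,0],0.18,0.35],[[0,0,0],0.18,0.35],[[0,0,0],0.18,0.35],[[0,0,0],0.18,0.35],[[0,0,0],0.18,0.35],[[0,0,0],0,0.35]]'

```text
clock: 15.9
eef_pos: [515.8, 127.0, 336.3]
tcp_rot: [-3.139, -0.017, -0.196]
contact_force: [0.8, -0.7, -0.6]
opening: 0.348
```

Run:
```python
from h import *
import json
rep()
m=camera_model('wrist');im=grab_frame('wrist');cv2.imwrite('pics/w3.png',im)
json.dump({k:np.array(v).tolist() for k,v in m.items()},open('w3.json','w'))
cv2.imwrite('pics/w3b.png',cv2.resize(im,(800,600),interpolation=cv2.INTER_CUBIC))
print(proj(m,(501.5,36.6,110))*1.5625)
```

```text
t 15.9 tcp [515.8 127.  336.3] gp [518.5 126.9 181.3] rot [-3.1387 -0.0171 -0.196 ] op 0.3481 F [ 0.84 -0.66 -0.59] Ftool [0.94 0.48 0.6 ] T [-0.04   0.032  0.004]
[582.54965955 335.0163046 ]
```

View pics/w3b.png

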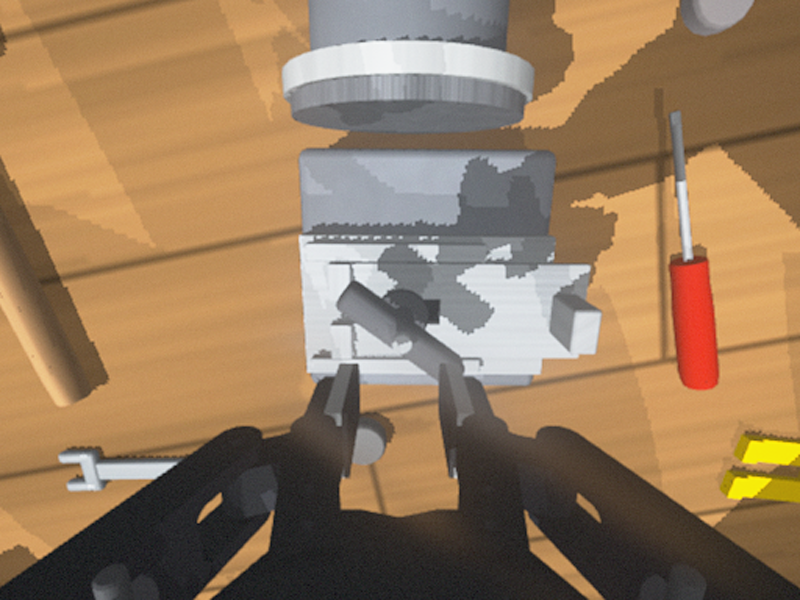

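The wrist view shows the nut bar turned well round, with the post top centred at (584,334) against a predicted (582,335). Next I move over the post and check before going down.

Emit:
step_arm --commands '[[[-0.2,46,0],0,0.4],[[-0.3,46,0],0,0.4],[[0,0,0],0,0.4],[[0,0,25],0,0.4],[[0,0,20],0,0.4],[[0,0,0],0,0.4]]'

```text
clock: 16.7
eef_pos: [499.2, 35.9, 290.7]
tcp_rot: [-3.138, -0.02, -0.169]
contact_force: [0.6, -0.0, -0.2]
opening: 0.398
```

Run:
```python
from h import *
import json
rep()
m=camera_model('wrist');im=grab_frame('wrist');cv2.imwrite('pics/w4.png',im)
json.dump({k:np.array(v).tolist() for k,v in m.items()},open('w4.json','w'))
cv2.imwrite('pics/w4b.png',cv2.resize(im[120:384,110:400],(660,600),interpolation=cv2.INTER_CUBIC))
s=660/290
print((proj(m,(501.3,36,110))-[110,120])*s)
```

```text
t 16.7 tcp [499.2  35.9 290.7] gp [502.4  36.  135.8] rot [-3.1377 -0.0199 -0.1694] op 0.3983 F [ 0.59 -0.01 -0.19] Ftool [ 0.58 -0.09  0.2 ] T [ 0.003 -0.016  0.025]
[329.86736156 280.06497273]
```

View pics/w4b.png

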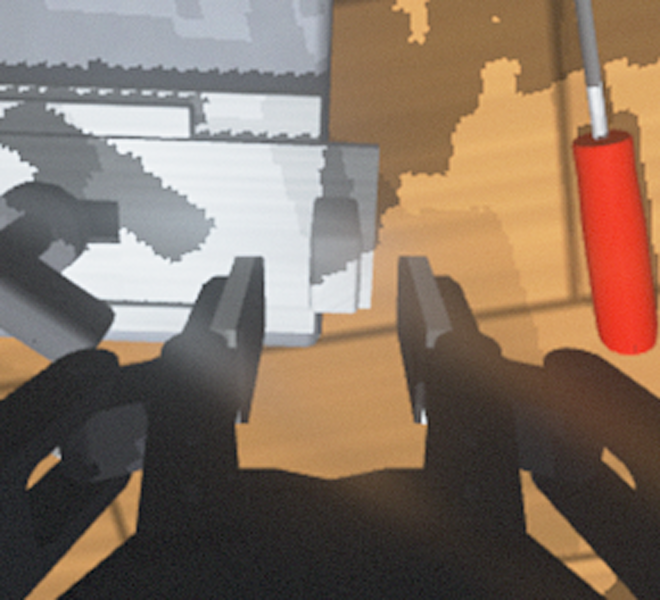

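The crop shows the post between the pads, columns 312–362 (centre about 337) against a pad centre of 332. I'll shift about 1.5 mm, correct the yaw and go down.

Emit:
step_arm --commands '[[[-1.9,1.5,0],0.027,0.4],[[0,0,20],0,0.35],[[0,0,17],0,0.3],[[0,0,0],0,0.3]]' --force 20

```text
clock: 17.25
eef_pos: [499.6, 35.7, 257.2]
tcp_rot: [-3.135, -0.026, -0.197]
contact_force: [-0.2, 0.6, 0.4]
opening: 0.301
```

```bash
python3 -c "
from h import *
feel(4)"
```

```text
mean Ftool [-0.24  0.03 -0.01 -0.03 -0.02  0.02]
t 17.45 tcp [500.2  35.6 258.2] gp [504.7  35.9 103.3] rot [-3.1345 -0.0285 -0.1974] op 0.2993 F [0.22 0.49 0.26] Ftool [ 0.13 -0.52 -0.25] T [-0.026 -0.01   0.031]
```

Emit:
step_arm --commands '[[[-2.5,0,6],0,0.25],[[0,0,0],0,0.22],[[0,0,0],0,0.19],[[0,0,0],0,0.17]]'

```text
clock: 17.95
eef_pos: [498.0, 36.1, 252.9]
tcp_rot: [-3.134, -0.03, -0.197]
contact_force: [-0.5, -0.9, -1.0]
opening: 0.17
```

```bash
python3 -c "
from h import *
feel(4)"
```

```text
mean Ftool [ 0.    1.08 -0.32 -0.17 -0.03 -0.02]
t 18.15 tcp [498.   36.1 252.8] gp [502.8  36.3  97.9] rot [-3.1343 -0.0301 -0.1974] op 0.1683 F [ 0.   -1.23  0.31] Ftool [ 0.25  1.2  -0.32] T [-0.154  0.027  0.003]
```

Emit:
step_arm --commands '[[[0,0,0],0,0.12],[[0,0,0],0,0.08],[[0,0,0],0,0.05]]' --force 40

```text
clock: 18.52
eef_pos: [498.0, 36.1, 252.9]
tcp_rot: [-3.134, -0.03, -0.197]
contact_force: [-0.1, -0.9, 0.7]
opening: 0.157
```

```bash
python3 -c "
from h import *
feel(4)"
```

```text
mean Ftool [-0.1   0.75 -1.01 -0.2  -0.03  0.01]
t 18.73 tcp [498.   36.1 252.9] gp [502.8  36.3  98. ] rot [-3.1343 -0.0301 -0.1973] op 0.154 F [-0.12 -0.53  1.37] Ftool [ 0.03  0.53 -1.38] T [-0.218 -0.005  0.061]
```

Emit:
step_arm --commands '[[[0,3,-0.1],0,0.05],[[0,5,-0.05],0,0.05],[[0,5,-0.05],0,0.05],[[0,0,0],0,0.05]]'

```text
clock: 19.23
eef_pos: [495.2, 22.5, 252.9]
tcp_rot: [-3.134, -0.03, -0.197]
contact_force: [0.1, -0.6, 0.2]
opening: 0.158
```

```bash
python3 -c "
from h import *
feel(4)"
```

```text
mean Ftool [-0.27  0.76  0.29 -0.19 -0.02  0.  ]
t 19.43 tcp [495.3  22.9 252.8] gp [500.1  23.1  97.9] rot [-3.134  -0.03   -0.1971] op 0.1583 F [ 0.17 -0.96 -0.09] Ftool [0.35 0.91 0.1 ] T [-0.207 -0.039 -0.038]
```

Emit:
step_arm --commands '[[[0,5,-0.04],0,0.05],[[0,5,-0.04],0,0.05],[[0,5,-0.04],0,0.05],[[0,5,-0.04],0,0.05],[[0,0,0],0,0.05]]'

```text
clock: 20.05
eef_pos: [491.1, 2.0, 252.8]
tcp_rot: [-3.134, -0.03, -0.197]
contact_force: [-0.6, -0.2, -0.5]
opening: 0.157
```

```bash
python3 -c "
from h import *
feel(3)"
```

```text
mean Ftool [-0.14  0.88  1.17 -0.12 -0.02  0.04]
t 20.2 tcp [491.2   2.4 252.7] gp [495.9   2.6  97.8] rot [-3.1339 -0.0299 -0.1966] op 0.1577 F [-0.48 -1.67 -1.09] Ftool [-0.18  1.74  1.07] T [-0.135 -0.05   0.058]
```

Emit:
step_arm --commands '[[[0,5,-0.06],0,0.05],[[0,5,-0.06],0,0.05],[[0,5,-0.06],0,0.05],[[0,5,-0.06],0,0.05],[[0,0,0],0,0.05]]'

```text
clock: 20.82
eef_pos: [486.9, -18.5, 252.7]
tcp_rot: [-3.134, -0.03, -0.196]
contact_force: [-0.1, 0.5, -1.0]
opening: 0.159
```

```bash
python3 -c "
from h import *
feel(3)"
```

```text
mean Ftool [ 0.05  0.35  1.86 -0.08 -0.02 -0.03]
t 20.98 tcp [487.  -18.1 252.7] gp [491.8 -17.9  97.8] rot [-3.1338 -0.0298 -0.1958] op 0.1568 F [ 0.24 -0.64 -1.4 ] Ftool [0.32 0.59 1.41] T [-0.071 -0.005 -0.021]
```

Emit:
step_arm --commands '[[[0,5,-0.06],0,0.05],[[0,5,-0.06],0,0.05],[[0,6,-0.06],0,0.05],[[0,6,-0.06],0,0.05],[[0,8,-0.1],0,0.05],[[0,8,-0.1],0,0.05],[[0,8,-0.1],0,0.05],[[0,0,0],0,0.05]]'

```text
clock: 21.98
eef_pos: [477.4, -66.6, 252.9]
tcp_rot: [-3.134, -0.03, -0.196]
contact_force: [-0.6, -0.3, -2.0]
opening: 0.156
```

```bash
python3 -c "
from h import *
feel(3)"
```

```text
mean Ftool [-0.18  0.51  1.41 -0.07 -0.04  0.03]
t 22.12 tcp [477.5 -66.  252.9] gp [482.2 -65.7  98. ] rot [-3.1339 -0.0298 -0.1951] op 0.16 F [-0.17 -0.54 -1.94] Ftool [-0.12  0.58  1.94] T [-0.035 -0.034  0.035]
```

Emit:
step_arm --commands '[[[0,0,-15],0,0.05],[[0,0,-25],0,0.05],[[0,0,-25],0,0.05],[[9,28,0],0,0.05],[[9,28,0],0,0.05],[[9,28,0],0,0.05],[[9,28,0],0,0.05],[[9,28,0],0,0.05],[[9,28,0],0,0.05],[[9,28,0],0,0.05],[[9,28,0],0,0.05],[[0,0,0],0,0.05]]' --force 60

```text
clock: 23.62
eef_pos: [505.7, -304.1, 333.5]
tcp_rot: [-3.136, -0.04, -0.189]
contact_force: [-0.6, 0.6, -3.0]
opening: 0.153
```

Run:
```python
from h import *
import json
feel(3)
m=camera_model('wrist');im=grab_frame('wrist');cv2.imwrite('pics/w5.png',im)
json.dump({k:np.array(v).tolist() for k,v in m.items()},open('w5.json','w'))
cv2.imwrite('pics/w5b.png',cv2.resize(im,(800,600),interpolation=cv2.INTER_CUBIC))
```

```text
mean Ftool [ 0.23 -0.11  1.49 -0.06 -0.01  0.02]
t 23.77 tcp [ 505.3 -302.   332.9] gp [ 511.3 -302.   178. ] rot [-3.1345 -0.038  -0.1871] op 0.1542 F [ 0.43  0.09 -1.84] Ftool [ 0.33 -0.16  1.86] T [-0.062 -0.015  0.01 ]
```

View pics/w5b.png

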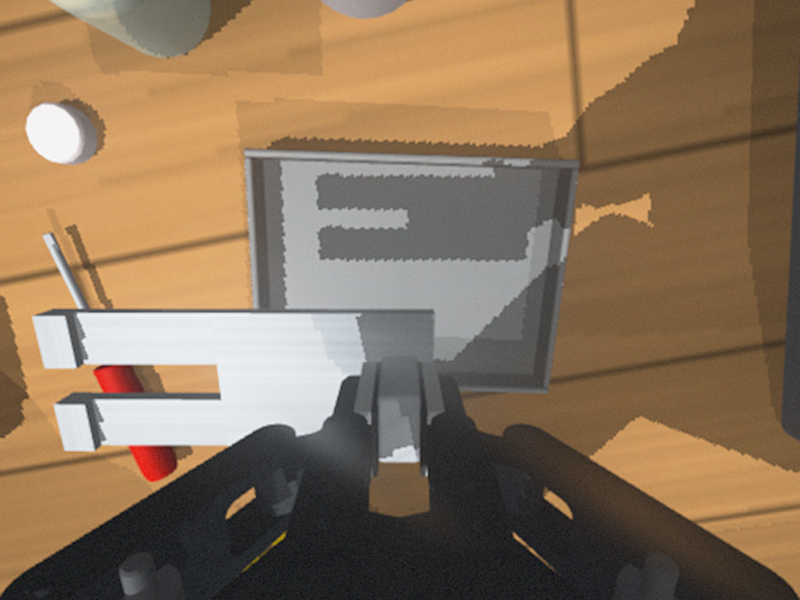

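The view shows the rest held level over the tray's near side. The tray rim corners are at (248,150), (578,160) and (548,390), with the fourth hidden behind the plate.

Run:
```python
from h import *
import json
m=json.load(open('w5.json'));k=1.5625
P=lambda u,v,z:onz(m,u/k-.3,v/k-.3,z)[:2]
a,b,c=P(247,150,30),P(579,161,30),P(549,391,30)
print(a,b,c,np.linalg.norm(a-b),np.linalg.norm(b-c))
y=(a-b)/np.linalg.norm(a-b);x=np.array([y[1],-y[0]]);C=(a+c)/2
print('centre',C,'t',np.arctan2(-y[0],y[1]),'bc',(b-c)/np.linalg.norm(b-c),x)
s=sense();R,g=gp(s)
tgt=C-60*y;d=np.r_[tgt,0]-np.r_[g[:2],0];print('post target',tgt,'tool shift',R.T@d, 'gp z',g[2],'toolz',R[:,2])
```

```text
[ 623.98301387 -226.8394875 ] [ 579.21591304 -427.78564547] [ 426.37863094 -394.69469662] 205.8724161274238 156.37853335526023
centre [ 525.18082241 -310.76709206] t -0.21920190952964555 bc [ 0.97735462 -0.211608  ] [ 0.97607131 -0.2174507 ]
post target [ 512.13378045 -369.33137039] tool shift [1.33767862e+01 6.61739133e+01 3.60073861e-02] gp z 177.86380053990183 toolz [ 3.85396938e-02 -3.55873748e-05 -9.99257069e-01]
```

Emit:
step_arm --commands '[[[4,33,0],0.015,0.05],[[4,33,0],0.015,0.05],[[0,0,0],0,0.05],[[0,0,25],0,0.05],[[0,0,25],0,0.05],[[0,0,25],0,0.05],[[0,0,20],0,0.05],[[0,0,0],0,0.05]]'

```text
clock: 24.82
eef_pos: [505.2, -360.4, 236.6]
tcp_rot: [-3.131, -0.036, -0.209]
contact_force: [-0.5, 0.6, -1.9]
opening: 0.155
```

Run:
```python
from h import *
import json
feel(3)
s=sense();R,g=gp(s);print('shift to target',R.T@(np.array([512.1,-369.3,g[2]])-g))
m=camera_model('wrist');im=grab_frame('wrist');cv2.imwrite('pics/w6.png',im)
json.dump({k:np.array(v).tolist() for k,v in m.items()},open('w6.json','w'))
cv2.imwrite('pics/w6b.png',cv2.resize(im,(800,600),interpolation=cv2.INTER_CUBIC))
```

```text
mean Ftool [-0.34  0.36  1.23 -0.07 -0.05 -0.01]
t 24.98 tcp [ 505.9 -361.5  238.8] gp [ 512.3 -361.4   84. ] rot [-3.1324 -0.04   -0.2099] op 0.1557 F [-0.81 -0.5  -1.19] Ftool [-0.73  0.67  1.16] T [-0.084 -0.09   0.014]
shift to target [ 1.48319162  7.78102566 -0.01211578]
```

View pics/w6b.png

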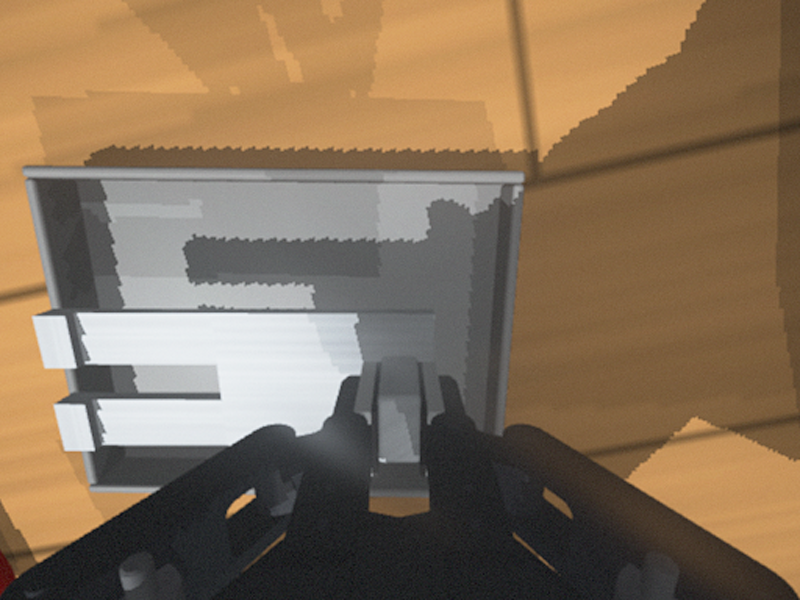

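The tray rim is at (28,170)–(522,178), with the plate over its middle and needing about 8 mm more towards -y, in agreement with the numbers. Going down.

Emit:
step_arm --commands '[[[0,8,0],0.01,0.05],[[0,0,15],0,0.05],[[0,0,15],0,0.05],[[0,0,10],0,0.05],[[0,0,0],0,0.05]]'

```text
clock: 25.65
eef_pos: [506.0, -370.7, 197.1]
tcp_rot: [-3.133, -0.042, -0.222]
contact_force: [0.3, 0.2, -1.4]
opening: 0.155
```

```bash
python3 -c "
from h import *
feel(3)"
```

```text
mean Ftool [-0.38 -0.37  1.09 -0.08 -0.04  0.02]
t 25.8 tcp [ 506.5 -371.   198.7] gp [ 513.4 -371.3   43.8] rot [-3.1338 -0.044  -0.2214] op 0.1525 F [ 0.32  0.46 -0.27] Ftool [ 0.2  -0.52  0.29] T [-0.055 -0.019 -0.024]
```

Emit:
step_arm --commands '[[[0,0,3],0,0.05],[[0,0,3],0,0.05],[[0,0,2],0,0.05],[[0,0,1],0,0.05]]'

```text
clock: 26.3
eef_pos: [507.3, -371.2, 190.2]
tcp_rot: [-3.135, -0.046, -0.221]
contact_force: [-0.7, 0.3, -2.8]
opening: 0.155
```

```bash
python3 -c "
from h import *
feel(3)"
```

```text
mean Ftool [-0.36 -0.23  1.73 -0.07 -0.04  0.02]
t 26.45 tcp [ 507.3 -371.3  190.3] gp [ 514.5 -371.8   35.4] rot [-3.1346 -0.0458 -0.2213] op 0.1541 F [-0.73  0.41 -2.01] Ftool [-0.89 -0.23  1.97] T [-0.055 -0.02  -0.014]
```

Emit:
step_arm --commands '[[[0,0,0.8],0,0.05],[[0,0,0.6],0,0.05],[[0,0,0.6],0,0.05]]'

```text
clock: 26.82
eef_pos: [507.5, -371.3, 188.3]
tcp_rot: [-3.135, -0.046, -0.221]
contact_force: [1.5, -0.4, 0.6]
opening: 0.152
```

```bash
python3 -c "
from h import *
feel(3)"
```

```text
mean Ftool [-0.09 -0.02  1.09 -0.06 -0.09  0.01]
t 26.98 tcp [ 507.5 -371.4  188.4] gp [ 514.7 -371.9   33.6] rot [-3.1348 -0.0461 -0.2214] op 0.1504 F [ 0.58 -0.39 -1.44] Ftool [0.58 0.26 1.46] T [-0.057 -0.032  0.039]
```

Emit:
step_arm --commands '[[[0,0,0.6],0,0.05],[[0,0,0.5],0,0.05]]'

```text
clock: 27.22
eef_pos: [507.6, -371.4, 188.2]
tcp_rot: [-3.135, -0.046, -0.221]
contact_force: [-1.3, 1.3, 7.1]
opening: 0.151
```

```bash
python3 -c "
from h import *
feel(3)"
```

```text
mean Ftool [-1.99 -0.99 -5.22  0.04 -0.57  0.03]
t 27.38 tcp [ 507.6 -371.4  188.2] gp [ 514.8 -371.9   33.4] rot [-3.1347 -0.0461 -0.2213] op 0.1506 F [-1.89  1.15  4.48] Ftool [-1.89 -0.74 -4.57] T [ 0.056 -0.539  0.045]
```

The plate has touched the floor gently (about 6 N). Releasing and backing off.

Emit:
step_arm --commands '[[[0,0,0],0,0.16],[[0,0,0],0,0.18],[[0,0,0],0,0.25],[[0,0,0],0,0.32],[[0,0,-15],0,0.35],[[0,0,-30],0,0.35],[[0,0,-40],0,0.35],[[0,0,-50],0,0.35],[[0,-30,-30],0,0.35],[[0,-30,0],0,0.35],[[0,0,0],0,0.35]]' --force 20

```text
clock: 28.75
eef_pos: [512.9, -311.3, 365.7]
tcp_rot: [-3.136, -0.052, -0.223]
contact_force: [0.5, -0.6, 0.3]
opening: 0.347
```

Run:
```python
from h import *
import json
rep()
m=camera_model('wrist');im=grab_frame('wrist');b=grab_frame('side');cv2.imwrite('pics/w7.png',im);cv2.imwrite('pics/s7.png',b)
json.dump({k:np.array(v).tolist() for k,v in m.items()},open('w7.json','w'))
cv2.imwrite('pics/f.png',np.hstack([cv2.resize(im,(400,300)),cv2.resize(b[100:280,130:370],(400,300))]))
```

```text
t 28.75 tcp [ 512.9 -311.3  365.7] gp [ 521.  -312.3  210.9] rot [-3.1365 -0.052  -0.2225] op 0.3472 F [ 0.53 -0.59  0.29] Ftool [ 0.67  0.46 -0.25] T [0.006 0.007 0.004]
```

View pics/f.png

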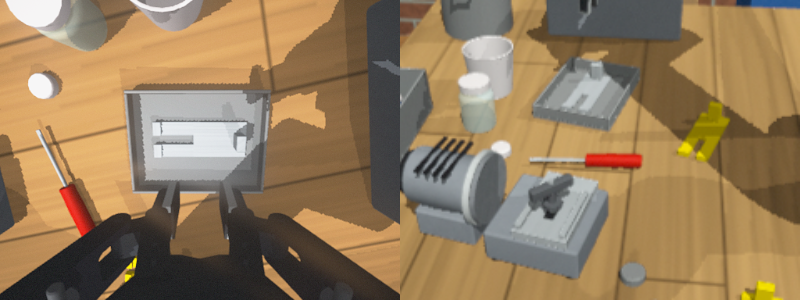

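The rest lies flat with its post up in the middle of the tray, at (200,140) in the wrist view. The nut is still turned on the empty bed, and the gripper is free.

```bash
python3 -c "
from h import *
sign_off();print('done')"
```

```text
the job is handed in; nothing more can be done
done
```

The job is done and handed in at about 29 s of the 72 s allowed. The rest is in the grey tray and the clamp nut is loose; sign-off gave no verdict, so these are my own readings.

- **Nut:** I centred on the bar by feel and turned it about 2.2 rad clockwise. Averaged side force on the stud stayed at about 2 N or less, against the 6 N limit. The early pad contact put about 0.11 N m counter-clockwise on the nut for a moment, before I eased the tool clockwise.
- **Rest:** I gripped it by the post and drew it out about 104 mm, with about 1 N of sideways and pulling force. I laid it in the tray with about 6 N of contact.
- **Last checks:** The final wrist and side pictures show the rest lying flat with its post up inside the tray walls. The nut is still turned, the objects in view look undisturbed, and the gripper is clear with no contact force. I did not measure the bystanders' positions or the plate's tilt.
- **Disagreements:**
  - My first stud position from the wrist view was about 6 mm out because the stud tip stands above the bar. The bar-end measurements corrected it.
  - The tool tilted slowly by up to 0.05 rad over the job, which I allowed for in the moves.

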